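Unhood the cradle and hold the glue bottle down in its sprung ring

TASK

Take the folded steel hood off the sprung cradle and hang it astride the horizontal bar, clear of the bench, and let go of it. Then set the glue bottle upright in the cradle's ring and push it down against the spring until the ring's rim is level with the top of the fixed sleeve round it; finish while still holding the bottle down there, so that I can fit the locking pin. Leave the cutter block and the wax tin where they stand.

Things in the scene. Friction and masses are not known exactly. Their poses are not given: they have to be found in the camera images.
- cradle: Fixed sprung cradle. Origin: centre of its underside, on the worktop. Dark steel base plate 130 (x) x 110 (y) x 8 mm; on it, central, a fixed grey upright sleeve, 90 mm outside and 80 mm inside diameter, top 48 mm above the worktop. The sprung ring slides up and down inside the sleeve.
- ring_seat (a point): Centre of the moving ring's seat, the annular ledge (40 mm hole) for the bottle's base: 43 mm above the worktop with the ring up, 23 mm when down. The ring's wall rises 25 mm above the seat; bore 61 mm, flaring over the top 8 mm to 67 mm at the rim. The rim is 20 mm above the sleeve's top with the ring up, level with it when down.
- cradle_ring (a joint): How far the ring is pressed down, m: 0 = up, 0.020 = down on its stop (rim level with the sleeve). A spring lifts it: the load on the ring to start it is about 6 N, about 13 N at the stop, so that the bottle's weight alone (about 3 N) does not press it down.
- hood_grip (a point): Centre of the black upright grip on the hood's ridge, 118 mm above the hood's lower edges. Grip: 14 mm thick (hood's x), 60 mm long (hood's y, along the ridge), rising 42 mm from the ridge, its top 16 mm above this point; the roof begins 24 mm below this point. Axes are the hood's.
- hood_ridge (a point): Inside apex of the hood's roof, half-way along: 92 mm above the lower edges, 26 mm below hood_grip. z is up when the hood is level. This is what comes to rest on the bar.
- rail: Fixed stand with a horizontal round steel bar, 14 mm diameter, on two upright posts. Origin: on the worktop under the bar's middle. The bar runs along the rail's y; posts (14 mm) at y = +100 and -100 mm, each on a foot 70 x 34 x 6 mm; nothing stands higher than the bar.
- bar_top (a point): Top of the bar at its middle, 150 mm above the worktop; axes as the rail's. A hung hood has hood_ridge about 1 mm above the bar's top and its y along the bar.
- bottle_mid (a point): White glue bottle with orange cap and spout, loose, upright, about 0.3 kg; point on its axis half-way up, 88.5 mm above its base, z up. Body 57 mm diameter up to 100 mm, 52 mm at 112 mm, tapering to 22 mm at 130 mm; cap 26 mm diameter from 130 to 142 mm; spout 16 mm at 147 mm, narrowing to 6 mm at 177 mm (top). Grip the cap, fingertips above 126 mm; it can swing in the grip if moved fast.
- block_mid (a point): Bystander: steel cutter block, round, 70 mm diameter, 40 mm high; point at its centre. The bottle, this block and the wax tin stand in changing order in a row.
- tin_mid (a point): Bystander: flat round wax tin with a yellow lid, 68 mm diameter, 32 mm high; point at its centre.
- hood: Loose hood of 3 mm sheet steel, about 0.2 kg, 110 mm wide (x), 80 mm long (y): two upright skirts 68 mm high joined by a gable roof (25 degrees), ends open. Origin: midway between its lower edges. It starts astride the cradle, standing on the base plate, its axes along the cradle's.
- bottle: The loose glue bottle itself; origin at the centre of its base (see point bottle_mid).

How it is judged:
On the way:
1. the hood hangs astride the bar, level, let go (contact force between the fingers and hood below 0.1 N and contact force between hood and rail above 0.5 N and angle between hood_ridge's own z axis and vertical below 0.2 rad and angle between the y axis of hood_ridge and the y axis of rail, either way round below 0.2 rad and x of hood_ridge in the frame of bar_top between -0.01 and 0.01 m and y of hood_ridge in the frame of bar_top between -0.065 and 0.065 m and z of hood_ridge in the frame of bar_top between -0.008 and 0.008 m), for 0.3 s.
At the end, for the whole second after the job is handed in: Hood hangs level along the bar (0.2 rad; ridge within 10 mm across, 8 mm in height, 65 mm of the middle), not touched by the fingers. Bottle on the ring's seat (5 mm), upright (0.14 rad), centred (14 mm); ring pressed at least 16 of its 20 mm; the robot still presses on the bottle (all of step 1 and horizontal distance between bottle_mid and ring_seat below 0.014 m and z of bottle_mid in the frame of ring_seat between 0.0835 and 0.0935 m and angle between bottle_mid's own z axis and vertical below 0.14 rad and value of joint cradle_ring above 0.016 m and contact force between any of the fingers, the arm and bottle above 2 N); the arm keeps its last pose, push and grip.
It fails at once if the cutter block or the wax tin is displaced by more than 25 mm (distance of any of block_mid, tin_mid from where it was at the start of the episode above 0.025 m).
It fails at once if the bottle is tipped over (angle between bottle_mid's own z axis and vertical above 0.8 rad).
It also fails if it takes over 61 s, if anything falls off the work surface, if the arm or the gripper's body presses on something with over 40 N, if the wrist force passes 120 N, or if a joint passes its speed limit or range.

ROBOT

A 6-joint arm with a two-finger parallel gripper is mounted at the origin on the work surface; the furniture and walls round the work are solid. World frame = base frame: x ahead of the robot, y to its left, z up, the work surface at z = 0. Lengths are in m, angles in rad, forces in N, time in s.
With the tool pointing down it reaches from about 0.375 to 0.9 m from the base axis. Payload 3.1 kg.
Tool frame: the origin (TCP) lies on the centre line of the jaws, within the pads' length; the fingertips stand robot.nose_length ahead of it and the grasp point (between the pads) lies 6 mm ahead of it (robot.nose_length is the distance from the TCP to the fingertips, in m); z points along the fingers, y is the line along which they close (so a half turn about z gives the same grasp; the last joint's range is limited). The gripper opens to 87 mm and grips with 3 to 60 N. Pads are 19 mm wide; open, the fingers measure 117 mm over their backs; the gripper's body (75 mm by 190 mm) begins 51 mm behind the grasp point.
Start: joints at [1.024, 0.527, 1.433, -0, 1.181, -0.178], TCP at [0.225, 0.583, 0.211] pointing down, gripper open.
Joint ranges: [-3.08, 3.08], [-0.75, 2.2], [0.22, 2.44], [-1.43, 4.57], [0, 2.65], [-2.85, 2.85]. Speed limits (rad/s): [2.79, 2.79, 3.14, 3.14, 3.14, 3.14].

INTERFACE

Orientations are given as a unit quaternion [x, y, z, w].
In Python, from rig import robot gives the robot as it stands.
- The arm moves only by the shell command python3 -m crank 'ROWS' [FORCE]. ROWS is JSON, one flat list of numbers, 7 for each row, row after row: the shift along the tool's x, y, z in mm, then the turn, a rotation vector about the tool's x, y, z in degrees, then the closure in counts, from 0 (fully open) to 255 (shut). In form: [x, y, z, ax, ay, az, fingers, x, y, z, ax, ay, az, fingers, ...]. A call has exactly 5 rows; each row is the pose to reach, as a shift and turn from the pose commanded when the call began, along the tool's axes at that moment; what a row does not reach only later rows make up. A row lasts 1/12 s, in which the tool goes at most 41.7 mm and 7.16 degrees, less where a joint would pass 70% of its speed; a pose out of reach is approached as far as the arm can. A call with a gripper value outside its range is refused whole. The fingers move at their own pace and stop on an object; FORCE is the grip in N (left out, the last holds). Time passes only in rows, so rows that repeat a pose let the fingers close, or fill a call up. It gives the time, the measured TCP pose, the force, the opening and the grip force at its end, in the units of the state.
- robot.get_obs(): the state, without advancing time (a new reading comes with each control period).
- robot.camera(name): name is "side" or "top"; returns a dict with "pixels" (384x512x3 uint8, red, green, blue), "intrinsics" (3x3 intrinsics, pixels), "extrinsics" (4x4, takes a point from camera to world coordinates). Camera axes: x right, y down, z forward; pixel columns grow to the right and rows downward; lengths in m; the calibration is good to about 2 mm. A picture is of the moment at which its call begins. There is no depth.
- robot.hand_in(): hands the job in; it is judged then, once.
The state is a dict: "time": time; "q": joint angles; "joint_velocities": joint speeds; "joint_torque": joint torques, N m; "position": TCP position; "tool_rot": TCP orientation; "ft_force": force on the tool from outside, world axes, zero at the start; "moment": the same for the moment, N m; "grip_width": finger opening in m; "grip_force": force on a finger pad.
Only numpy, scipy, OpenCV 4.12 (cv2) and the standard library are available. Lean on these libraries where they do the work, as an engineer would, in place of code of your own. Each camera call takes 0.05 s, during which the arm holds its last target. There are 200 camera calls.

## Working session

There is one attempt and no reset: what is moved stays moved. The work goes in short steps, Python scripts to look and compute and a shell command to move; the robot and the scene stay as the last step left them, time stands still between calls to the robot, and variables do not carry over. Pictures are saved under pics/ and viewed, at most 10 in all, crops included, and the job is handed in when it is done.

```bash
mkdir -p pics; ls; python3 - <<'E'
from rig import robot
import cv2,numpy as np
print(robot.nose_length,robot.get_obs())
for n in("top","side"):
    c=robot.camera(n);cv2.imwrite(f"pics/{n}0.png",c["pixels"][:,:,::-1]);np.savez(f"cam_{n}.npz",K=c["intrinsics"],T=c["extrinsics"])
    print(n,np.round(c["intrinsics"],1).tolist(),np.round(c["extrinsics"],3).tolist())
E
```

```text
pics
0.025 {'time': 0.0, 'q': array([ 1.02448969e+00,  5.28477800e-01,  1.43390354e+00,  5.11079231e-06,
        1.18141984e+00, -1.78478912e-01]), 'joint_velocities': array([ 0.00113024,  0.00182608, -0.00064317,  0.00181604,  0.00142501,
       -0.00028305]), 'joint_torque': array([ 1.72716004e-04, -4.40037382e+01, -1.76598573e+01,  6.34344388e-02,
        5.81102434e-02, -1.35450655e-04]), 'position': array([0.22429769, 0.58254493, 0.21046414]), 'tool_rot': array([ 1.82879666e-01,  9.83134685e-01, -1.03170722e-03, -3.93685661e-04]), 'ft_force': array([-0.0311409 ,  0.04997774,  0.31718546]), 'moment': array([ 0.01090022,  0.00644127, -0.01863797]), 'grip_force': 0.0, 'grip_width': 0.0872756938928245}
top [[412.7, 0.0, 258.5], [0.0, 412.7, 190.1], [0.0, 0.0, 1.0]] [[0.018, -0.993, 0.12, 0.427], [-1.0, -0.02, -0.016, 0.001], [0.019, -0.119, -0.993, 0.965], [0.0, 0.0, 0.0, 1.0]]
side [[426.8, 0.0, 257.6], [0.0, 426.8, 189.8], [0.0, 0.0, 1.0]] [[-0.985, -0.112, 0.128, 0.422], [-0.169, 0.574, -0.801, 0.808], [0.016, -0.811, -0.584, 0.69], [0.0, 0.0, 0.0, 1.0]]
```

View pics/top0.png

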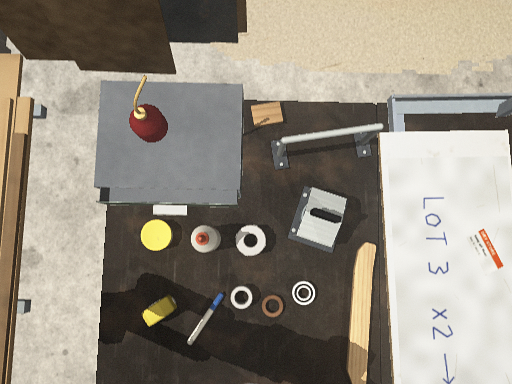

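View pics/side0.png

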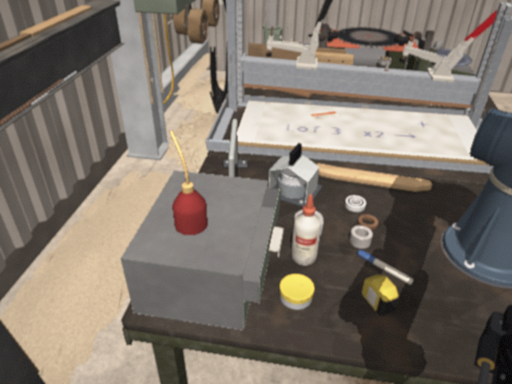

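The top view shows the hood near (320,218), the bar from (277,138) to (382,127), the bottle at (205,238), the tin at (156,235) and the block at (250,240). A tall grey box with an oil can on it stands at the back left. The side view shows the hood largely hidden by the box, with the bottle at (307,235).

```bash
python3 - <<'E'
import cv2
a=cv2.imread("pics/top0.png")[115:270,130:390];cv2.imwrite("pics/topc.png",cv2.resize(a,None,fx=3,fy=3,interpolation=cv2.INTER_CUBIC))
E
cat > h.py <<'E'
import numpy as np
from scipy.spatial.transform import Rotation as R
def ray(n,u,v,z):
    d=np.load(f"cam_{n}.npz");T=d["T"];r=T[:3,:3]@np.linalg.solve(d["K"],[u,v,1]);return T[:3,3]+r*(z-T[2,3])/r[2]
def proj(n,p):
    d=np.load(f"cam_{n}.npz");T=d["T"];c=d["K"]@(T[:3,:3].T@(np.array(p)-T[:3,3]));return c[:2]/c[2]
E
```

```text
(no output)
```

View pics/topc.png

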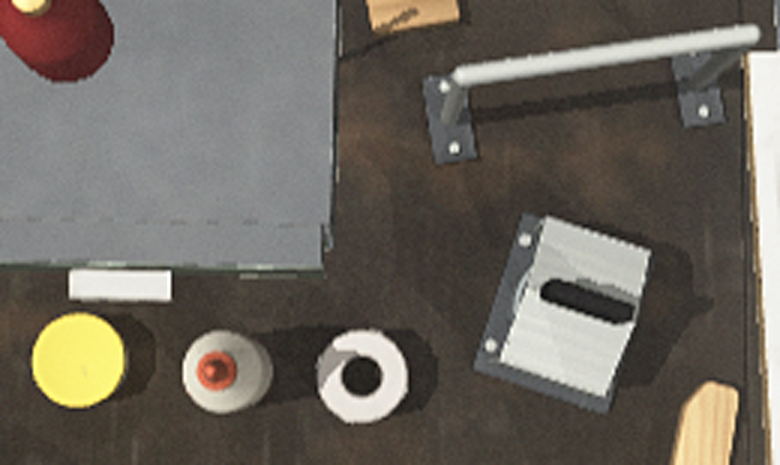

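```bash
python3 - <<'E'
from h import *
def P(u,v,z): return ray("top",130+(u-1)/3,115+(v-1)/3,z)
c=[P(u,v,.076) for u,v in((543,217),(650,250),(610,398),(500,363))]
print("hood c",np.mean(c,0),"yaw x-axis perp; eaves",[np.degrees(np.arctan2(*(a-b)[:2])) for a,b in((c[0],c[1]),(c[3],c[2]))],np.linalg.norm(c[0]-c[1]),np.linalg.norm(c[0]-c[3]))
g=[P(547,290,.13),P(634,312,.13)];print("grip",np.mean(g,0),np.linalg.norm(g[0]-g[1]),np.degrees(np.arctan2(*(g[0]-g[1])[:2])))
b=[P(457,75,.143),P(759,33,.143)];print("bar",b,np.mean(b,0),np.linalg.norm(b[0]-b[1]),np.degrees(np.arctan2(*(b[0]-b[1])[:2])))
print("tip",P(214,366,.177),"shoulder",P(227,371,.1),"cap",P(217,370,.142),"tin",P(79,360,.032),"block",P(362,376,.04))
print("side tip",ray("side",310,196,.177),"cap",ray("side",309,213,.142))
print("side grip",ray("side",296,147,.142),"box corner top",P(337,1,.12),P(325,265,.1))
q=R.from_quat([1.82879666e-01,9.83134685e-01,-1.03170722e-03,-3.93685661e-04]).as_matrix();print(q.round(3))
for p in ((.2243,.58,.186),):print(proj("side",p))
E
```

```text
hood c [ 0.47881471 -0.15051204  0.076     ] yaw x-axis perp; eaves [np.float64(16.132094447814463), np.float64(16.51807609252913)] 0.08097501570967497 0.11020021433666205
grip [ 0.47954298 -0.1512056   0.13      ] 0.06060022490565576 13.104841751724406
bar [array([ 0.63055137, -0.05806174,  0.143     ]), array([ 0.66472902, -0.26496682,  0.143     ])] [ 0.64764019 -0.16151428  0.143     ] 0.2097089070334992 -9.379711826900586
tip [0.43093604 0.0957119  0.177     ] shoulder [0.42804647 0.09582879 0.1       ] cap [0.42852947 0.09783805 0.142     ] tin [0.43424978 0.21367037 0.032     ] block [0.42627293 0.00237844 0.04      ]
side tip [0.42633219 0.10480372 0.177     ] cap [0.42451377 0.11602199 0.142     ]
side grip [ 0.47698523 -0.14792291  0.142     ] box corner top [0.68744344 0.02525551 0.12      ] [0.50302605 0.02982225 0.1       ]
[[-0.933  0.36  -0.001]
 [ 0.36   0.933 -0.002]
 [ 0.    -0.002 -1.   ]]
[469.79904857 473.25008712]
```

```bash
python3 -m crank '[-20,-24,-14,0,0,0,0,-43,-50,-28,0,0,0,0,-68,-80,-36,0,0,0,0,-92,-108,-44,0,0,0,0,-115,-136,-50,0,0,0,0]'
python3 -m crank '[-25,-30,0,0,0,0,0,-50,-59,0,0,0,0,0,-75,-89,0,0,0,0,0,-100,-118,0,0,0,0,0,-125,-148,0,0,0,0,0]'
python3 -m crank '[-25,-30,0,0,0,0,0,-50,-59,0,0,0,0,0,-75,-89,0,0,0,0,0,-100,-118,0,0,0,0,0,-125,-148,0,0,0,0,0]'
python3 -m crank '[-25,-30,0,0,0,0,0,-50,-59,0,0,0,0,0,-75,-89,0,0,0,0,0,-100,-118,0,0,0,0,0,-137,-161,0,0,0,0,0]'
python3 -m crank '[0,0,0,0,0,7,0,0,0,0,0,0,14,0,0,0,0,0,0,21,0,0,0,0,0,0,28,0,0,0,0,0,0,35,0]'
python3 -m crank '[0,0,0,0,0,7,0,0,0,0,0,0,14,0,0,0,0,0,0,21,0,0,0,0,0,0,28,0,0,0,0,0,0,35,0]'
python3 -m crank '[0,0,0,0,0,7,0,0,0,0,0,0,13,0,0,0,0,0,0,15.2,0,0,0,0,0,0,15.2,0,0,0,0,0,0,15.2,0]'
python3 - <<'E'
from rig import robot
from h import *
import cv2
o=robot.get_obs();print(o['position'],R.from_quat(o['tool_rot']).as_matrix().round(3),o['q'])
a=robot.camera("top")["pixels"][:,:,::-1][130:330,220:440];b=robot.camera("side")["pixels"][:,:,::-1][90:290,220:440]
cv2.imwrite("pics/p1.png",cv2.resize(np.vstack([a,b])[:, :],None,fx=1.5,fy=1.5) if 0 else cv2.resize(np.hstack([a,b]),None,fx=1.8,fy=1.8,interpolation=cv2.INTER_CUBIC))
E
```

```text
time: 0.52
position: [0.2833, 0.4133, 0.2617]
tool_rot: [0.183, 0.983, -0.0, 0.0]
ft_force: [-1.2, 0.4, 0.4]
grip_width: 0.087
grip_force: 0.0
time: 0.93
position: [0.3464, 0.2302, 0.2614]
tool_rot: [0.183, 0.983, -0.0, -0.0]
ft_force: [0.1, -0.7, 0.2]
grip_width: 0.0874
grip_force: 0.0
time: 1.35
position: [0.4099, 0.0471, 0.2614]
tool_rot: [0.183, 0.983, 0.0, -0.0]
ft_force: [1.0, 0.0, 0.3]
grip_width: 0.0872
grip_force: 0.0
time: 1.77
position: [0.4745, -0.1379, 0.2611]
tool_rot: [0.183, 0.983, 0.0, -0.001]
ft_force: [0.3, 0.2, 0.2]
grip_width: 0.087
grip_force: 0.0
time: 2.18
position: [0.4744, -0.1365, 0.261]
tool_rot: [0.473, 0.881, 0.0, -0.001]
ft_force: [-0.6, 0.1, -0.0]
grip_width: 0.0873
grip_force: 0.0
time: 2.6
position: [0.4744, -0.1363, 0.2611]
tool_rot: [0.716, 0.698, -0.0, -0.001]
ft_force: [-0.3, -0.5, 0.5]
grip_width: 0.0871
grip_force: 0.0
time: 3.02
position: [0.4746, -0.1363, 0.2612]
tool_rot: [0.8, 0.6, -0.0, -0.0]
ft_force: [-1.2, -0.2, -0.3]
grip_width: 0.0871
grip_force: 0.0
[ 0.47456352 -0.13630983  0.26116885] [[ 0.279  0.96  -0.001]
 [ 0.96  -0.279  0.   ]
 [ 0.    -0.001 -1.   ]] [-5.06430532e-01  2.88233410e-01  1.69076045e+00 -3.14914421e-05
  1.16339925e+00 -2.23657527e-01]
```

View pics/p1.png

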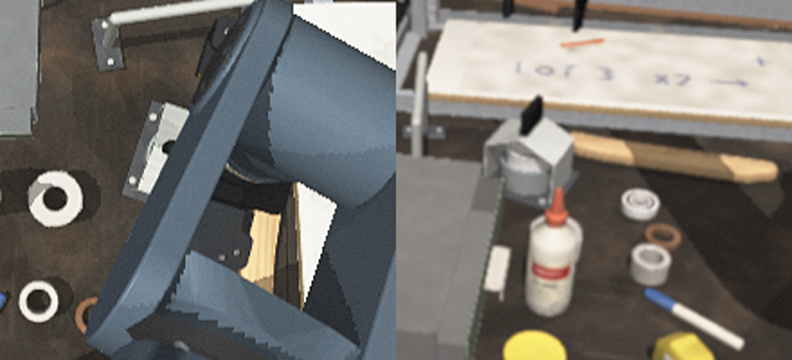

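```bash
python3 -m crank '[-6,4,-0,0,0,0,0,-13,8,10,0,0,0,0,-13,8,30,0,0,0,0,-13,8,50,0,0,0,0,-13,8,70,0,0,0,0]'
python3 -m crank '[0,0,18,0,0,0,0,0,0,36,0,0,0,0,0,0,50,0,0,0,0,0,0,56,0,0,0,0,0,0,56,0,0,0,0]'
python3 -m crank '[0,0,0,0,0,0,120,0,0,0,0,0,0,255,0,0,0,0,0,0,255,0,0,0,0,0,0,255,0,0,0,0,0,0,255]' 30
python3 -m crank '[0,0,0,0,0,0,255,0,0,0,0,0,0,255,0,0,0,0,0,0,255,0,0,0,0,0,0,255,0,0,0,0,0,0,255]' 30
python3 - <<'E'
from rig import robot
from h import *
import cv2
a=robot.camera("top")["pixels"][:,:,::-1][130:330,220:440];b=robot.camera("side")["pixels"][:,:,::-1][90:290,220:440]
cv2.imwrite("pics/p2.png",cv2.resize(np.hstack([a,b]),None,fx=1.8,fy=1.8,interpolation=cv2.INTER_CUBIC))
E
```

```text
time: 3.53
position: [0.4792, -0.1523, 0.1903]
tool_rot: [0.8, 0.6, 0.0, 0.001]
ft_force: [-0.6, 0.0, -0.7]
grip_width: 0.0868
grip_force: 0.0
time: 3.95
position: [0.4779, -0.1513, 0.1336]
tool_rot: [0.8, 0.6, -0.001, -0.002]
ft_force: [0.6, 0.5, 0.2]
grip_width: 0.0871
grip_force: 0.0
time: 4.37
position: [0.4793, -0.1514, 0.1362]
tool_rot: [0.8, 0.6, 0.0, 0.001]
ft_force: [-0.9, -1.0, 0.2]
grip_width: 0.0612
grip_force: 0.0
time: 4.78
position: [0.4789, -0.1512, 0.1355]
tool_rot: [0.8, 0.6, -0.0, -0.0]
ft_force: [-0.6, -0.0, 0.2]
grip_width: 0.0287
grip_force: 0.0
```

```bash
python3 -m crank '[0,0,0,0,0,0,255,0,0,0,0,0,0,255,0,0,0,0,0,0,255,0,0,0,0,0,0,255,0,0,0,0,0,0,255]' 30
python3 -m crank '[0,0,-3,0,0,0,255,0,0,-8,0,0,0,255,0,0,-14,0,0,0,255,0,0,-20,0,0,0,255,0,0,-30,0,0,0,255]' 30
```

```text
time: 5.3
position: [0.4789, -0.1512, 0.1354]
tool_rot: [0.8, 0.6, -0.0, -0.0]
ft_force: [0.0, -0.3, 0.4]
grip_width: 0.0008
grip_force: 0.0
time: 5.72
position: [0.4786, -0.151, 0.1659]
tool_rot: [0.8, 0.6, -0.0, -0.0]
ft_force: [-0.4, -0.7, -0.1]
grip_width: 0.0007
grip_force: 0.0
```

View pics/p2.png

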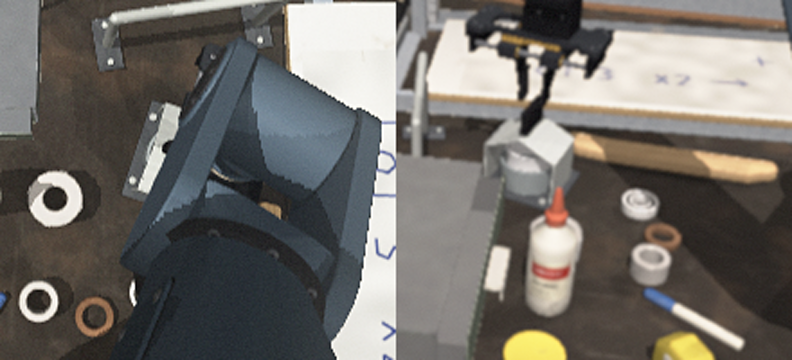

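```bash
python3 - <<'E'
from h import *
from rig import robot
def cr(p): u,v=proj("side",p); return (round((u-220)*1.8+396),round((v-90)*1.8))
for p in ((.479,-.151,.110),(.479,-.151,.142),(.479,-.151,.102)): print(p,cr(p))
hy=np.array([.279,.96,0]);hx=np.array([.96,-.279,0])
for s in(-1,1): print("pads tips",cr(np.array([.479,-.151,.110])+s*hx*.014)); print("ridge ends",cr(np.array([.479,-.151,.102])+s*hy*.04),"grip ends top",cr(np.array([.479,-.151,.142])+s*hy*.03))
def P(u,v):
    return (u-396)/1.8+220, v/1.8+90
# front gable apex seen in side ~ (522,117) ; tip mid
a=robot.camera("side")["pixels"][:,:,::-1][125:215,250:340]
import cv2;cv2.imwrite("pics/p3.png",cv2.resize(a,None,fx=6,fy=6,interpolation=cv2.INTER_CUBIC))
E
```

```text
(0.479, -0.151, 0.11) (530, 121)
(0.479, -0.151, 0.142) (532, 101)
(0.479, -0.151, 0.102) (530, 125)
pads tips (539, 123)
ridge ends (540, 113) grip ends top (539, 92)
pads tips (521, 118)
ridge ends (519, 138) grip ends top (524, 111)
```

View pics/p3.png

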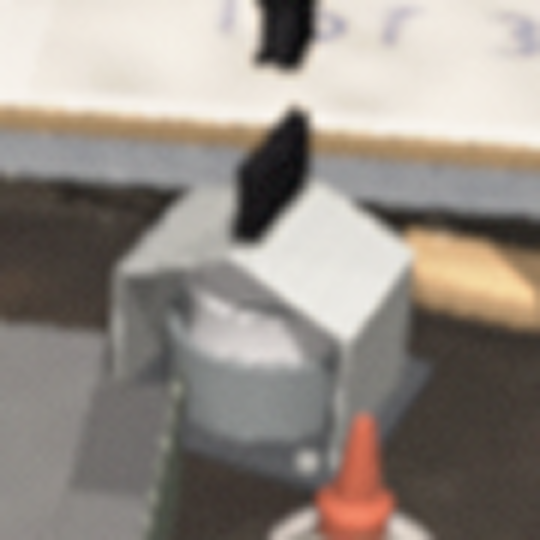

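```bash
python3 - <<'E'
from h import *
from rig import robot
import cv2
print(robot.nose_length,[a for a in dir(robot) if a[0]!='_'],robot.get_obs()['position'],robot.get_obs()['q'],robot.get_obs()['grip_width'])
def cr(p): u,v=proj("side",p); return (round((u-220)*1.8+396),round((v-90)*1.8))
hx=np.array([.96,-.279,0])
for s in(-1,1): print([cr(np.array([.4746,-.1363,z])+s*hx*.05) for z in(.236,.266)])
im=robot.camera("side")["pixels"][:,:,::-1]
a=cv2.resize(im[60:220,220:360],None,fx=3,fy=3,interpolation=cv2.INTER_CUBIC)
im=robot.camera("top")["pixels"][:,:,::-1]
b=cv2.resize(im[130:290,250:370],None,fx=3,fy=3,interpolation=cv2.INTER_CUBIC)
cv2.imwrite("pics/p4.png",np.hstack([a,b]))
for z in (.141,.1659,.217): print([round(float(t),1) for t in (proj("side",(.4786,-.151,z))-[220,60])*3],[round(float(t),1) for t in (proj("top",(.4786,-.151,z))-[250,130])*3])
E
```

```text
0.025 ['Unreachable', 'camera', 'get_obs', 'hand_in', 'nose_length'] [ 0.4799604  -0.15174382  0.16789829] [-5.28561227e-01  4.26591131e-01  1.78260339e+00  1.59608942e-05
  9.28839735e-01 -2.44667290e-01] 0.00037716447346078196
[(574, 54), (576, 33)]
[(504, 38), (505, 18)]
[226.4, 260.1] [232.2, 255.4]
[228.4, 234.4] [239.3, 253.2]
[232.7, 179.6] [255.3, 248.0]
```

View pics/p4.png

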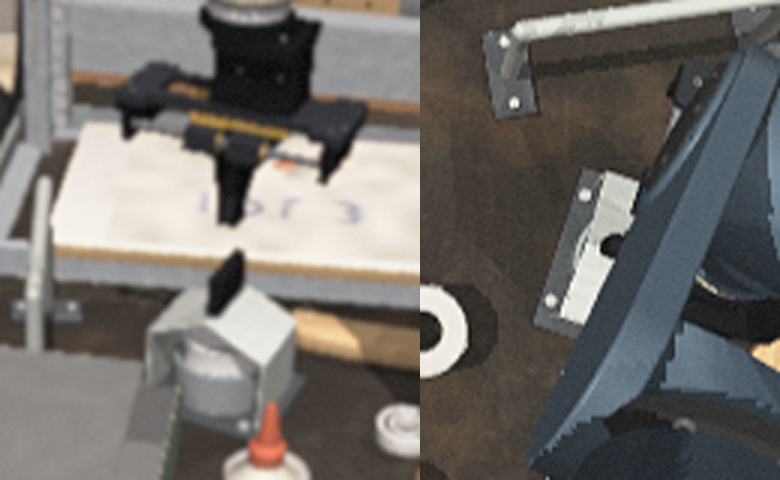

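```bash
python3 - <<'E'
from h import *
hx=np.array([.96,-.279,0]);hy=np.array([.279,.96,0])
for z in(.212,.235,.245,.27):
  print(z,[((proj("top",np.array([.4795,-.1515,z])+hx*.095+s*hy*.0375)-[250,130])*3+[420,0]).round() .tolist() for s in(-1,1)],[((proj("side",np.array([.4795,-.1515,z])+q*hx*.095+s*hy*.0375)-[220,60])*3).round() .tolist() for s in(-1,1) for q in(-1,1)])
E
```

```text
0.212 [[774.0, 119.0], [659.0, 83.0]] [[356.0, 191.0], [146.0, 144.0], [327.0, 230.0], [108.0, 179.0]]
0.235 [[785.0, 112.0], [666.0, 76.0]] [[359.0, 165.0], [147.0, 120.0], [331.0, 204.0], [108.0, 153.0]]
0.245 [[790.0, 109.0], [669.0, 72.0]] [[361.0, 154.0], [147.0, 109.0], [332.0, 192.0], [108.0, 142.0]]
0.27 [[803.0, 102.0], [678.0, 63.0]] [[365.0, 125.0], [148.0, 81.0], [336.0, 162.0], [109.0, 113.0]]
```

The fingers closed on air. The pictures put the gripper about 35–40 mm higher than the reported TCP and nose length imply: tips at (229,226) in the crop against a predicted (226,260). I'll open, go lower and check by eye and by force.

```bash
python3 -m crank '[0,0,0,0,0,0,0,0,0,0,0,0,0,0,0,0,0,0,0,0,0,0,0,0,0,0,0,0,0,0,0,0,0,0,0]' 30 >/dev/null
python3 -m crank '[0,0,0,0,0,0,0,0,0,0,0,0,0,0,0,0,0,0,0,0,0,0,0,0,0,0,0,0,0,0,0,0,0,0,0]' 30
python3 -m crank '[0,0,8,0,0,0,0,0,0,18,0,0,0,0,0,0,28,0,0,0,0,0,0,38,0,0,0,0,0,0,46,0,0,0,0]'
python3 -m crank '[0,0,4,0,0,0,0,0,0,8,0,0,0,0,0,0,12,0,0,0,0,0,0,16,0,0,0,0,0,0,18,0,0,0,0]'
python3 - <<'E'
from rig import robot
from h import *
import cv2
im=robot.camera("side")["pixels"][:,:,::-1]
cv2.imwrite("pics/p5.png",cv2.resize(im[90:220,220:360],None,fx=4,fy=4,interpolation=cv2.INTER_CUBIC))
E
```

```text
time: 6.7
position: [0.4789, -0.1512, 0.1655]
tool_rot: [0.8, 0.6, 0.0, 0.0]
ft_force: [-0.1, 0.3, -0.4]
grip_width: 0.0596
grip_force: 0.0
time: 7.12
position: [0.4785, -0.151, 0.1183]
tool_rot: [0.8, 0.6, -0.0, -0.0]
ft_force: [-0.8, 0.1, 0.3]
grip_width: 0.0856
grip_force: 0.0
time: 7.53
position: [0.4789, -0.1512, 0.1011]
tool_rot: [0.8, 0.6, -0.0, -0.0]
ft_force: [1.0, 0.5, -0.2]
grip_width: 0.087
grip_force: 0.0
```

View pics/p5.png

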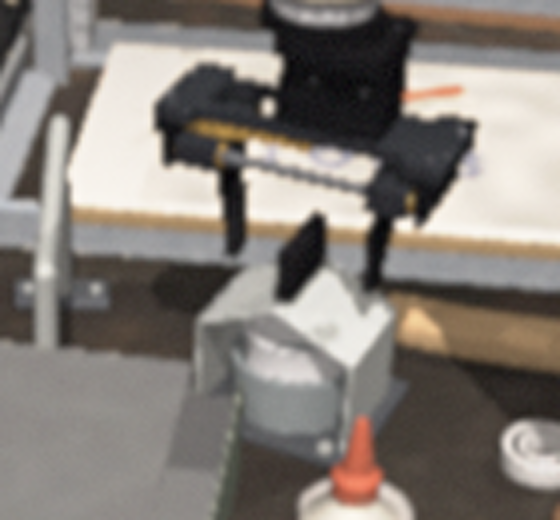

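Tips are at (236,252) and (374,288), straddling the grip and about 27 mm below its top at (302,232). I'll go down 6 mm more and close.

```bash
python3 -m crank '[0,0,2,0,0,0,60,0,0,4,0,0,0,120,0,0,6,0,0,0,255,0,0,6,0,0,0,255,0,0,6,0,0,0,255]' 30 >/dev/null
python3 -m crank '[0,0,0,0,0,0,255,0,0,0,0,0,0,255,0,0,0,0,0,0,255,0,0,0,0,0,0,255,0,0,0,0,0,0,255]' 30 
python3 -m crank '[0,0,0,0,0,0,255,0,0,0,0,0,0,255,0,0,0,0,0,0,255,0,0,0,0,0,0,255,0,0,0,0,0,0,255]' 30
python3 -m crank '[0,0,0,0,0,0,255,0,0,0,0,0,0,255,0,0,-1,0,0,0,255,0,0,-3,0,0,0,255,0,0,-5,0,0,0,255]' 30
```

```text
time: 8.42
position: [0.4789, -0.1512, 0.0955]
tool_rot: [0.8, 0.6, 0.0, 0.0]
ft_force: [-0.2, -0.4, 0.2]
grip_width: 0.028
grip_force: 0.0
time: 8.83
position: [0.4788, -0.1512, 0.0955]
tool_rot: [0.8, 0.6, -0.0, -0.0]
ft_force: [-0.3, 0.1, 0.0]
grip_width: 0.0135
grip_force: 29.9
time: 9.25
position: [0.4786, -0.151, 0.1003]
tool_rot: [0.8, 0.6, -0.0, -0.0]
ft_force: [0.3, 0.2, -1.7]
grip_width: 0.0138
grip_force: 29.9
```

```bash
python3 -m crank '[0,0,-8,0,0,0,255,0,0,-22,0,0,0,255,0,0,-40,0,0,0,255,0,0,-60,0,0,0,255,0,0,-80,0,0,0,255]' 30 
python3 -m crank '[0,0,-20,0,0,0,255,0,0,-40,0,0,0,255,0,0,-60,0,0,0,255,0,0,-75,0,0,0,255,0,0,-85,0,0,0,255]' 30 
python3 -m crank '[2,9,0,0,0,0,255,6,27,0,0,0,0,255,11,48,0,0,0,0,255,16,70,0,0,0,0,255,21,93,0,0,0,0,255]' 
python3 -m crank '[5,23,0,0,0,0,255,10,44,0,0,0,0,255,14,60,0,0,0,0,255,16,70,0,0,0,0,255,16.3,72,0,0,0,0,255]' 
python3 -m crank '[0,0,0,0,0,-3,255,0,0,0,0,0,-7,255,0,0,0,0,0,-11,255,0,0,0,0,0,-15,255,0,0,0,0,0,-19,255]' 
python3 -m crank '[0,0,0,0,0,-4,255,0,0,0,0,0,-6.5,255,0,0,0,0,0,-6.5,255,0,0,0,0,0,-6.5,255,0,0,0,0,0,-6.5,255]' 
python3 - <<'E'
from rig import robot
from h import *
import cv2
o=robot.get_obs();print(o['position'],R.from_quat(o['tool_rot']).as_matrix().round(3),o['grip_width'])
im=robot.camera("side")["pixels"][:,:,::-1]
a=cv2.resize(im[60:220,200:340],None,fx=3,fy=3,interpolation=cv2.INTER_CUBIC)
im=robot.camera("top")["pixels"][:,:,::-1]
b=cv2.resize(im[80:240,260:386],None,fx=3,fy=3,interpolation=cv2.INTER_CUBIC)
cv2.imwrite("pics/p6.png",np.hstack([a,b]))
E
```

```text
time: 9.67
position: [0.4785, -0.151, 0.1816]
tool_rot: [0.8, 0.6, -0.0, -0.0]
ft_force: [-0.4, -0.4, -2.3]
grip_width: 0.0138
grip_force: 29.9
time: 10.08
position: [0.4793, -0.1514, 0.2679]
tool_rot: [0.8, 0.6, 0.001, 0.001]
ft_force: [0.1, -1.2, -2.5]
grip_width: 0.014
grip_force: 29.9
time: 10.5
position: [0.5748, -0.1567, 0.2647]
tool_rot: [0.8, 0.6, -0.0, -0.001]
ft_force: [0.4, -0.6, -1.9]
grip_width: 0.0136
grip_force: 29.9
time: 10.92
position: [0.6496, -0.1615, 0.2639]
tool_rot: [0.8, 0.6, 0.0, -0.0]
ft_force: [-0.1, -0.8, -1.2]
grip_width: 0.0135
grip_force: 29.9
time: 11.33
position: [0.6468, -0.1613, 0.2646]
tool_rot: [0.689, 0.725, -0.0, -0.001]
ft_force: [-0.1, 0.3, -2.5]
grip_width: 0.0135
grip_force: 29.9
time: 11.75
position: [0.6473, -0.1615, 0.2651]
tool_rot: [0.648, 0.761, -0.0, -0.0]
ft_force: [-0.1, 0.3, -1.7]
grip_width: 0.0134
grip_force: 29.9
[ 0.64733526 -0.16149879  0.26509221] [[-0.159  0.987 -0.001]
 [ 0.987  0.159  0.   ]
 [ 0.    -0.001 -1.   ]] 0.013446044922843627
```

View pics/p6.png

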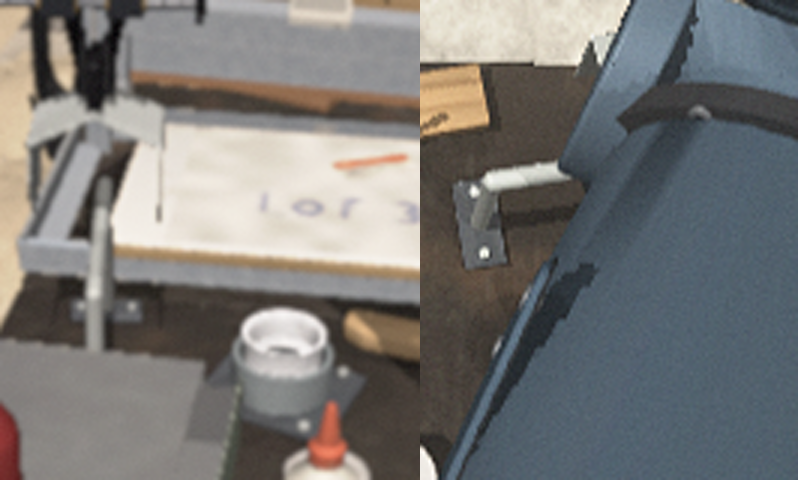

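The side view shows the hood edge-on over the bar, skirts at x=38 and x=160, with the bar's near end at (103,180) midway between them. Lowering.

```bash
python3 -m crank '[0,0,6,0,0,0,255,0,0,18,0,0,0,255,0,0,32,0,0,0,255,0,0,46,0,0,0,255,0,0,60,0,0,0,255]' 
python3 -m crank '[0,0,12,0,0,0,255,0,0,24,0,0,0,255,0,0,36,0,0,0,255,0,0,45,0,0,0,255,0,0,50,0,0,0,255]' 
python3 -m crank '[0,0,1,0,0,0,255,0,0,2,0,0,0,255,0,0,3,0,0,0,255,0,0,4,0,0,0,255,0,0,5,0,0,0,255]' 
```

```text
time: 12.27
position: [0.6476, -0.1615, 0.2045]
tool_rot: [0.648, 0.762, -0.0, -0.0]
ft_force: [0.1, -0.2, -2.3]
grip_width: 0.0136
grip_force: 29.9
time: 12.68
position: [0.6471, -0.1614, 0.1537]
tool_rot: [0.648, 0.762, -0.0, -0.001]
ft_force: [0.0, 0.9, -1.9]
grip_width: 0.0134
grip_force: 29.9
time: 13.1
position: [0.6481, -0.1618, 0.1511]
tool_rot: [0.648, 0.762, 0.0, 0.001]
ft_force: [0.7, 1.4, -2.0]
grip_width: 0.014
grip_force: 29.9
```

```bash
python3 -m crank '[0,0,0.5,0,0,0,255,0,0,1,0,0,0,255,0,0,2,0,0,0,255,0,0,2.5,0,0,0,255,0,0,3,0,0,0,255]' 
python3 -m crank '[0,0,0,0,0,0,255,0,0,0,0,0,0,255,0,0,0,0,0,0,255,0,0,0,0,0,0,255,0,0,0,0,0,0,255]' 
```

```text
time: 13.52
position: [0.6477, -0.1616, 0.1474]
tool_rot: [0.648, 0.762, -0.0, -0.0]
ft_force: [0.2, 0.1, -2.5]
grip_width: 0.0139
grip_force: 29.9
time: 13.93
position: [0.6477, -0.1616, 0.1475]
tool_rot: [0.648, 0.762, 0.0, 0.0]
ft_force: [-0.2, 1.0, -1.9]
grip_width: 0.0138
grip_force: 29.9
```

```bash
python3 -m crank '[0,0,0.5,0,0,0,255,0,0,1,0,0,0,255,0,0,1.5,0,0,0,255,0,0,1.5,0,0,0,255,0,0,1.5,0,0,0,255]' 
python3 -m crank '[0,0,0.5,0,0,0,255,0,0,1,0,0,0,255,0,0,1.5,0,0,0,255,0,0,1.5,0,0,0,255,0,0,1.5,0,0,0,255]' 
```

```text
time: 14.35
position: [0.6479, -0.1617, 0.1467]
tool_rot: [0.648, 0.762, 0.0, 0.0]
ft_force: [-0.8, 0.5, 2.9]
grip_width: 0.0139
grip_force: 29.9
time: 14.77
position: [0.648, -0.1617, 0.1466]
tool_rot: [0.648, 0.762, 0.0, 0.001]
ft_force: [-2.9, 1.1, 8.5]
grip_width: 0.0134
grip_force: 30.0
```

Contact at TCP z 0.1465, as predicted. Releasing and backing off upward.

```bash
python3 -m crank '[0,0,-1.5,0,0,0,255,0,0,-1.5,0,0,0,0,0,0,-1.5,0,0,0,0,0,0,-1.5,0,0,0,0,0,0,-1.5,0,0,0,0]' 
python3 -m crank '[0,0,0,0,0,0,0,0,0,0,0,0,0,0,0,0,0,0,0,0,0,0,0,0,0,0,0,0,0,0,0,0,0,0,0]' 
python3 -m crank '[0,0,0,0,0,0,0,0,0,-6,0,0,0,0,0,0,-16,0,0,0,0,0,0,-30,0,0,0,0,0,0,-50,0,0,0,0]' 
python3 -m crank '[0,0,-24,0,0,0,0,0,0,-50,0,0,0,0,0,0,-76,0,0,0,0,0,0,-100,0,0,0,0,0,0,-110,0,0,0,0]' 
python3 - <<'E'
from rig import robot
from h import *
import cv2
o=robot.get_obs();print(o['position'])
im=robot.camera("side")["pixels"][:,:,::-1]
a=cv2.resize(im[60:220,190:330],None,fx=3,fy=3,interpolation=cv2.INTER_CUBIC)
im=robot.camera("top")["pixels"][:,:,::-1]
b=cv2.resize(im[120:280,140:266],None,fx=3,fy=3,interpolation=cv2.INTER_CUBIC)
cv2.imwrite("pics/p7.png",np.hstack([a,b]))
E
```

```text
time: 15.18
position: [0.6477, -0.1616, 0.1455]
tool_rot: [0.648, 0.762, -0.0, -0.0]
ft_force: [-0.6, 0.1, 0.2]
grip_width: 0.0326
grip_force: 0.0
time: 15.6
position: [0.6477, -0.1616, 0.1459]
tool_rot: [0.648, 0.762, -0.0, -0.0]
ft_force: [0.0, -0.7, 0.1]
grip_width: 0.0658
grip_force: 0.0
time: 16.02
position: [0.647, -0.1613, 0.1959]
tool_rot: [0.648, 0.762, -0.0, -0.001]
ft_force: [-0.8, -0.1, -0.2]
grip_width: 0.0862
grip_force: 0.0
time: 16.43
position: [0.6495, -0.1623, 0.3116]
tool_rot: [0.648, 0.762, 0.001, 0.004]
ft_force: [0.5, -0.1, 0.6]
grip_width: 0.0869
grip_force: 0.0
[ 0.64949557 -0.16231646  0.31160374]
```

View pics/p7.png

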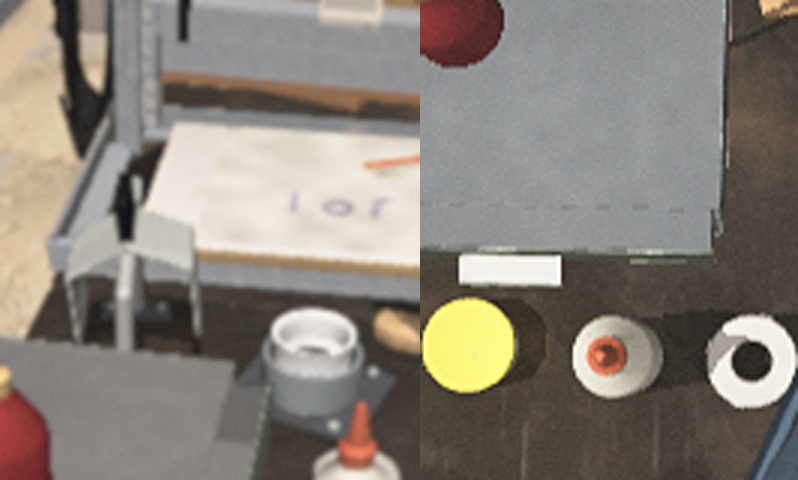

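The hood hangs level on the bar in the side view, let go, with its apex on the bar near (125,250). The bottle is unmoved in the top view. I've used all 10 views, so from here I measure by code.

```bash
python3 -m crank '[15,-9,0,0,0,0,0,42,-25,0,0,0,0,0,73,-44,0,0,0,0,0,106,-64,0,0,0,0,0,140,-85,0,0,0,0,0]' 
python3 -m crank '[34,-20,0,0,0,0,0,68,-41,0,0,0,0,0,100,-61,0,0,0,0,0,126,-76,0,0,0,0,0,140,-85,0,0,0,0,0]' 
python3 -m crank '[11,-6,0,0,0,0,0,11,-6,20,0,0,0,0,11,-6,45,0,0,0,0,11,-6,70,0,0,0,0,11,-6,80,0,0,0,0]' 
python3 - <<'E'
from rig import robot
from h import *
import cv2
from scipy.optimize import least_squares
o=robot.get_obs();print(o['position'],R.from_quat(o['tool_rot']).as_matrix().round(3))
s=least_squares(lambda p:np.r_[proj("top",p)-[237.3,203.3],proj("side",p)-[280,188]],[.5,.03,.12]);print("box corner",s.x,s.fun)
P=lambda u,v,z: ray("top",130+(u-1)/3,115+(v-1)/3,z)
print("plate c",(P(525,215,.008)+P(608,412,.008))/2)
for n in("top","side"):
  im=robot.camera(n)["pixels"];cv2.imwrite(f"pics/{n}9.png",im[:,:,::-1])
  h=cv2.cvtColor(im,cv2.COLOR_RGB2HSV);m=((h[...,0]<10)&(h[...,1]>150)&(h[...,2]>120)).astype(np.uint8)
  c=cv2.connectedComponentsWithStats(m);print(n,[ (x.tolist(),y.round(1).tolist()) for x,y in zip(c[2][1:],c[3][1:]) if x[4]>25])
im=cv2.imread("pics/top9.png");g=cv2.cvtColor(im,cv2.COLOR_BGR2GRAY)[170:270,270:370]
print("arm-free?",g.mean());G=cv2.resize(g,None,fx=4,fy=4,interpolation=cv2.INTER_CUBIC)
r=cv2.HoughCircles(G,cv2.HOUGH_GRADIENT,1.5,20,param1=80,param2=35,minRadius=40,maxRadius=100)
if r is not None:
  for u,v,q in r[0][:8]:
    U,V=270+(u-1.5)/4,170+(v-1.5)/4;print(U,V,q/4,[ray("top",U,V,z)[:2].round(4) for z in(.068,.048)])
E
```

```text
time: 16.95
position: [0.5391, -0.036, 0.3037]
tool_rot: [0.648, 0.761, -0.001, -0.002]
ft_force: [0.6, 1.4, 0.6]
grip_width: 0.0866
grip_force: 0.0
time: 17.37
position: [0.4306, 0.0899, 0.3042]
tool_rot: [0.647, 0.762, -0.001, -0.003]
ft_force: [0.3, -0.3, -0.0]
grip_width: 0.087
grip_force: 0.0
time: 17.78
position: [0.4249, 0.0973, 0.2225]
tool_rot: [0.648, 0.762, -0.002, -0.002]
ft_force: [-1.6, 0.7, 0.2]
grip_width: 0.087
grip_force: 0.0
[0.42493613 0.09728936 0.22252285] [[-0.16   0.987 -0.007]
 [ 0.987  0.16  -0.   ]
 [ 0.001 -0.006 -1.   ]]
box corner [0.49745351 0.0299863  0.13520545] [ 0.01459048  0.91248742 -1.00246458 -0.16310791]
plate c [ 0.47784487 -0.15457958  0.008     ]
top [([129, 111, 19, 22, 161], [135.5, 123.1]), ([479, 229, 24, 39, 138], [492.1, 251.4])]
side [([173, 191, 31, 43, 996], [187.9, 212.4]), ([303, 196, 11, 18, 79], [308.6, 205.3])]
arm-free? 70.1715
320.8125 217.8125 18.1375 [array([ 0.4771, -0.1501]), array([ 0.4782, -0.1535])]
325.3125 220.8125 14.875 [array([ 0.4707, -0.1599]), array([ 0.4717, -0.1635])]
316.6875 213.6875 14.4625 [array([ 0.4859, -0.1411]), array([ 0.4872, -0.1443])]
323.8125 212.5625 19.825 [array([ 0.4886, -0.1567]), array([ 0.49  , -0.1602])]
328.6875 214.4375 20.65 [array([ 0.4848, -0.1673]), array([ 0.486 , -0.1711])]
315.1875 218.5625 14.05 [array([ 0.4752, -0.1378]), array([ 0.4763, -0.1409])]
331.3125 219.6875 24.3625 [array([ 0.4734, -0.173 ]), array([ 0.4745, -0.1769])]
318.5625 223.8125 13.6375 [array([ 0.4639, -0.1452]), array([ 0.4648, -0.1485])]
```

```bash
python3 - <<'E'
from h import *
import cv2
a=cv2.imread("pics/side0.png").astype(int);b=cv2.imread("pics/side9.png").astype(int)
d=(np.abs(a-b).sum(2)>60)&(b.max(2)<70)
for r in range(80,214,4): 
  c=np.where(d[r,240:400])[0]+240
  if len(c): 
    s=np.split(c,np.where(np.diff(c)>2)[0]+1);print(r,[(x[0],x[-1]) for x in s if len(x)>1])
ty=np.array([.987,.16,0])
for z in(.197,.236):
  print(z,[proj("side",np.array([.425,.0973,z])+s*ty*.05).round(1).tolist() for s in(-1,0,1)])
print([proj("side",(.429,.097,z)).round(1).tolist() for z in(.130,.142,.177)])
E
```

```text
84 [(np.int64(303), np.int64(306)), (np.int64(343), np.int64(348))]
88 [(np.int64(303), np.int64(311)), (np.int64(339), np.int64(349))]
92 [(np.int64(306), np.int64(351))]
96 [(np.int64(312), np.int64(353))]
100 [(np.int64(312), np.int64(354))]
104 [(np.int64(311), np.int64(352))]
108 [(np.int64(311), np.int64(350))]
112 [(np.int64(270), np.int64(271)), (np.int64(276), np.int64(279)), (np.int64(311), np.int64(350))]
116 [(np.int64(272), np.int64(366))]
120 [(np.int64(269), np.int64(283)), (np.int64(289), np.int64(290)), (np.int64(307), np.int64(309)), (np.int64(313), np.int64(370))]
124 [(np.int64(273), np.int64(290)), (np.int64(308), np.int64(370))]
128 [(np.int64(281), np.int64(362)), (np.int64(371), np.int64(373))]
132 [(np.int64(270), np.int64(282)), (np.int64(343), np.int64(373))]
136 [(np.int64(270), np.int64(283)), (np.int64(344), np.int64(372))]
140 [(np.int64(272), np.int64(275)), (np.int64(280), np.int64(292)), (np.int64(350), np.int64(361)), (np.int64(365), np.int64(368))]
144 [(np.int64(273), np.int64(274)), (np.int64(279), np.int64(291)), (np.int64(343), np.int64(345)), 
[... 948 characters left out ...]
p.int64(399))]
176 [(np.int64(268), np.int64(275)), (np.int64(311), np.int64(319))]
180 [(np.int64(269), np.int64(272)), (np.int64(311), np.int64(318))]
184 []
188 [(np.int64(310), np.int64(314))]
192 [(np.int64(309), np.int64(317)), (np.int64(324), np.int64(326))]
196 [(np.int64(305), np.int64(306)), (np.int64(388), np.int64(389))]
200 [(np.int64(290), np.int64(298)), (np.int64(304), np.int64(305))]
204 [(np.int64(319), np.int64(321))]
208 [(np.int64(317), np.int64(318)), (np.int64(322), np.int64(324)), (np.int64(327), np.int64(331))]
0.197 [[336.6, 186.4], [311.8, 185.9], [287.0, 185.4]]
0.236 [[339.1, 170.1], [313.6, 169.6], [288.1, 169.2]]
[[307.0, 211.6], [307.5, 207.1], [309.0, 193.6]]
```

```bash
python3 -m crank '[0,3,8,0,0,0,0,-1,6,20,0,0,0,0,-1,6,36,0,0,0,0,-1,6,52,0,0,0,0,-1,6,66,0,0,0,0]' 
python3 -m crank '[0,0,12,0,0,0,0,0,0,22,0,0,0,0,0,0,30,0,0,0,0,0,0,35,0,0,0,0,0,0,37.5,0,0,0,0]' 
python3 -m crank '[0,0,0,0,0,0,0,0,0,0,0,0,0,0,0,0,0,0,0,0,0,0,0,0,0,0,0,0,0,0,0,0,0,0,0]' 
python3 - <<'E'
from rig import robot
from h import *
import cv2
o=robot.get_obs();print(o['position'],R.from_quat(o['tool_rot']).as_matrix().round(3))
im=robot.camera("side")["pixels"];b=im[:,:,::-1].astype(int)
a=cv2.imread("pics/side0.png").astype(int);h=cv2.cvtColor(im,cv2.COLOR_RGB2HSV);m=(h[...,0]<10)&(h[...,1]>150)&(h[...,2]>120)
d=(np.abs(a-b).sum(2)>60)&(b.max(2)<70)
for r in range(180,230,2):
  for n,M in(("dark",d),("or",m)):
    c=np.where(M[r,265:360])[0]+265
    if len(c): s=np.split(c,np.where(np.diff(c)>2)[0]+1);print(r,n,[(int(x[0]),int(x[-1])) for x in s if len(x)>1],end=" ")
  print()
E
```

```text
time: 18.3
position: [0.4347, 0.0972, 0.1596]
tool_rot: [0.648, 0.762, 0.001, 0.001]
ft_force: [0.1, 1.0, -0.4]
grip_width: 0.0871
grip_force: 0.0
time: 18.72
position: [0.4338, 0.0973, 0.122]
tool_rot: [0.648, 0.762, 0.0, 0.0]
ft_force: [-0.5, 0.3, 0.3]
grip_width: 0.0871
grip_force: 0.0
time: 19.13
position: [0.4337, 0.0974, 0.1229]
tool_rot: [0.648, 0.762, 0.0, 0.0]
ft_force: [1.4, 1.0, 0.9]
grip_width: 0.087
grip_force: 0.0
[0.43368857 0.09739268 0.12285015] [[-0.16   0.987  0.001]
 [ 0.987  0.16  -0.   ]
 [-0.     0.001 -1.   ]]
180 dark [(265, 275), (315, 318), (332, 336), (339, 359)] 
182 dark [(265, 269), (273, 284), (311, 312), (316, 323), (331, 333), (348, 359)] 
184 dark [(266, 269), (352, 359)] 
186 dark [(267, 269), (273, 284), (353, 357)] 
188 dark [(267, 269), (272, 284), (353, 358)] 
190 dark [(267, 268), (272, 285), (310, 320), (323, 325), (331, 334), (350, 357)] 
192 dark [(267, 268), (280, 285), (309, 317), (331, 335), (350, 352), (355, 356)] 
194 dark [(280, 286), (312, 316), (329, 336)] 
196 dark [(280, 285), (305, 306), (329, 336)] 196 or [(309, 311)] 
198 dark [(280, 288), (300, 306), (329, 335)] 198 or [(309, 310)] 
200 dark [(281, 298), (304, 305), (328, 334)] 200 or [(308, 311)] 
202 dark [(282, 283), (289, 297), (304, 305), (328, 333)] 202 or [(308, 310)] 
204 dark [(282, 283), (293, 303), (327, 332)] 204 or [(308, 311)] 
206 dark [(281, 283), (324, 332)] 206 or [(306, 311)] 
208 dark [(281, 283), (317, 320), (324, 331)] 208 or [(303, 312)] 
210 dark [(282, 283), (317, 321), (325, 331)] 210 or [(304, 306)] 
212 dark [(320, 321), (324, 332)] 212 or [(304, 312)] 
214 dark [(290, 292), (322, 323), (326, 332)] 
216 dark [(291, 292), (323, 332)] 
218 dark [(281, 282), (289, 291), (324, 326), (330, 331)] 
220 dark [(324, 333)] 
222 dark [(324, 334)] 
224 dark [(324, 332)] 
226 dark [(325, 327)]
```

```bash
python3 -m crank '[0,-2,1,0,0,0,60,0,-4,2,0,0,0,120,0,-4,2,0,0,0,255,0,-4,2,0,0,0,255,0,-4,2,0,0,0,255]' 45
python3 -m crank '[0,0,0,0,0,0,255,0,0,0,0,0,0,255,0,0,0,0,0,0,255,0,0,0,0,0,0,255,0,0,0,0,0,0,255]'
python3 -m crank '[0,0,0,0,0,0,255,0,0,0,0,0,0,255,0,0,0,0,0,0,255,0,0,0,0,0,0,255,0,0,0,0,0,0,255]'
python3 -m crank '[0,0,-1,0,0,0,255,0,0,-3,0,0,0,255,0,0,-6,0,0,0,255,0,0,-10,0,0,0,255,0,0,-15,0,0,0,255]'
```

```text
time: 19.6
position: [0.4294, 0.0967, 0.1204]
tool_rot: [0.648, 0.762, -0.0, -0.0]
ft_force: [-0.8, 0.0, 0.3]
grip_width: 0.0611
grip_force: 0.0
time: 20.02
position: [0.4295, 0.0967, 0.1204]
tool_rot: [0.648, 0.762, -0.0, -0.0]
ft_force: [0.2, -0.3, 0.5]
grip_width: 0.0284
grip_force: 0.5
time: 20.43
position: [0.4293, 0.0967, 0.1204]
tool_rot: [0.648, 0.762, -0.0, -0.0]
ft_force: [-1.7, 0.5, 0.8]
grip_width: 0.0238
grip_force: 45.0
time: 20.85
position: [0.4293, 0.0968, 0.1356]
tool_rot: [0.648, 0.762, -0.0, -0.0]
ft_force: [-0.9, 0.6, -3.6]
grip_width: 0.0241
grip_force: 45.0
```

```bash
python3 - <<'E'
from h import *
import cv2
from rig import robot
from scipy.optimize import least_squares
p={}
for n in("top","side"):
  im=cv2.imread(f"pics/{n}0.png");h=cv2.cvtColor(im,cv2.COLOR_BGR2HSV)
  m=((h[...,0]>22)&(h[...,0]<34)&(h[...,1]>150)&(h[...,2]>150)).astype(np.uint8)
  c=cv2.connectedComponentsWithStats(m);p[n]=[(x.tolist(),y.round(1).tolist()) for x,y in zip(c[2][1:],c[3][1:]) if x[4]>100];print(n,p[n])
np.set_printoptions(suppress=True,precision=4)
def tri(a,b): 
  s=least_squares(lambda q:np.r_[proj("top",q)-a,proj("side",q)-b],[.43,.1,.1]);print(s.x,s.fun.round(2))
x,y,w,hh,_=p["top"][0][0];X,Y,W,H,_=p["side"][0][0]
tri(p["top"][0][1],p["side"][0][1])
tri([(214-1)/3+130,(366-1)/3+115],[309.5,195.5]) # spout tip
print(robot.get_obs()['position'],robot.get_obs()['grip_width'],robot.get_obs()['moment'])
im=robot.camera("side")["pixels"];h=cv2.cvtColor(im,cv2.COLOR_RGB2HSV);m=((h[...,0]<10)&(h[...,1]>150)&(h[...,2]>120)).astype(np.uint8)
c=cv2.connectedComponentsWithStats(m);print([(x.tolist(),y.round(1).tolist()) for x,y in zip(c[2][1:],c[3][1:]) if x[4]>20])
E
```

```text
top []
side [([378, 278, 20, 22, 173], [387.6, 288.6]), ([280, 284, 33, 19, 101], [293.5, 296.7])]Traceback (most recent call last):
  File "<stdin>", line 13, in <module>
IndexError: list index out of range
```

```bash
python3 - <<'E'
from h import *
import cv2
from rig import robot
from scipy.optimize import least_squares
np.set_printoptions(suppress=True,precision=4)
p={}
for n,(x0,x1,y0,y1) in dict(top=(135,180,212,260),side=(272,322,265,315)).items():
  im=cv2.imread(f"pics/{n}0.png");h=cv2.cvtColor(im,cv2.COLOR_BGR2HSV)[y0:y1,x0:x1]
  print(n,h[20,20]); m=((h[...,0]>20)&(h[...,0]<38)&(h[...,1]>130)&(h[...,2]>200)).astype(np.uint8)
  k=max(cv2.findContours(m,cv2.RETR_EXTERNAL,cv2.CHAIN_APPROX_NONE)[0],key=len);e=cv2.fitEllipse(k);p[n]=np.array(e[0])+[x0,y0];print(p[n],e[1])
def tri(a,b): 
  s=least_squares(lambda q:np.r_[proj("top",q)-a,proj("side",q)-b],[.43,.1,.1]);print(s.x,s.fun.round(2))
tri(p["top"],p["side"])
tri([(214-1)/3+130,(366-1)/3+115],[309.5,195.5]) # spout tip
o=robot.get_obs();print(o['position'],o['grip_width'],o['moment'])
im=robot.camera("side")["pixels"];h=cv2.cvtColor(im,cv2.COLOR_RGB2HSV);m=((h[...,0]<10)&(h[...,1]>150)&(h[...,2]>120)).astype(np.uint8)
c=cv2.connectedComponentsWithStats(m);print([(x.tolist(),y.round(1).tolist()) for x,y in zip(c[2][1:],c[3][1:]) if x[4]>20])
E
```

```text
top [ 28 134 251]
[154.82   234.6099] (27.468801498413086, 30.889392852783203)
side [ 26 144 246]
[296.5705 287.5929] (27.361217498779297, 32.78989791870117)
[0.4333 0.2173 0.0276] [-0.    0.5  -0.44 -0.05]
[0.4294 0.0963 0.1719] [-0.01  0.85 -0.9  -0.1 ]
[0.4293 0.0968 0.1356] 0.024089602709250167 [-0.1038 -0.001  -0.0489]
[([392, 46, 11, 5, 24], [398.1, 48.4]), ([173, 191, 32, 43, 1030], [188.5, 212.2]), ([304, 190, 11, 18, 90], [309.0, 200.1])]
```

Triangulating with both cameras puts the bottle axis at y≈0.096, in line with the grasp. I'll lift it and carry it gently over the ring at (0.478,-0.151).

```bash
python3 -m crank '[0,0,-8,0,0,0,255,0,0,-20,0,0,0,255,0,0,-32,0,0,0,255,0,0,-44,0,0,0,255,0,0,-56,0,0,0,255]' >/dev/null
python3 -m crank '[0,0,-12,0,0,0,255,0,0,-22,0,0,0,255,-3,0,-30,0,0,0,255,-10,0,-33,0,0,0,255,-20,1,-33,0,0,0,255]'
python3 -m crank '[-14,0,0,0,0,0,255,-30,1,0,0,0,0,255,-47,1,0,0,0,0,255,-64,2,0,0,0,0,255,-80,3,0,0,0,0,255]' >/dev/null
python3 -m crank '[-16,0,0,0,0,0,255,-33,1,0,0,0,0,255,-49,1,0,0,0,0,255,-65,2,0,0,0,0,255,-81,3,0,0,0,0,255]' >/dev/null
python3 -m crank '[-15,0,0,0,0,0,255,-29,1,0,0,0,0,255,-42,1,0,0,0,0,255,-52,1,0,0,0,0,255,-60,1,0,0,0,0,255]'
python3 -m crank '[-5,0,0,0,0,0,255,-9,0,0,0,0,0,255,-11,0,0,0,0,0,255,-11,0,0,0,0,0,255,-11,0,0,0,0,0,255]'
python3 -m crank '[0,0,0,0,0,0,255,0,0,0,0,0,0,255,0,0,0,0,0,0,255,0,0,0,0,0,0,255,0,0,0,0,0,0,255]'
python3 - <<'E'
from rig import robot
from h import *
import cv2
np.set_printoptions(suppress=True,precision=4)
o=robot.get_obs();print(o['position'],R.from_quat(o['tool_rot']).as_matrix().round(3))
im=robot.camera("side")["pixels"];cv2.imwrite("pics/s10.png",im[:,:,::-1]);t=robot.camera("top")["pixels"];cv2.imwrite("pics/t10.png",t[:,:,::-1])
h=cv2.cvtColor(im,cv2.COLOR_RGB2HSV);m=((h[...,0]<10)&(h[...,1]>150)&(h[...,2]>120)).astype(np.uint8)
c=cv2.connectedComponentsWithStats(m);print([(x.tolist(),y.round(1).tolist()) for x,y in zip(c[2][1:],c[3][1:]) if x[4]>20])
z=o['position'][2]-.1204
for q in(0,.1,.13,.142,.177): print(q,proj("side",(.478,-.151,z+q)))
# bottle width by rows: bright pixels minus hood-off image
a=cv2.imread("pics/side9.png").astype(int);b=im[:,:,::-1].astype(int)
d=np.abs(a-b).sum(2)>50
for r in range(130,215,4):
  k=np.where(d[r,265:330])[0]+265
  if len(k): s=np.split(k,np.where(np.diff(k)>2)[0]+1);print(r,[(int(x[0]),int(x[-1])) for x in s if len(x)>2])
E
```

```text
time: 21.73
position: [0.4337, 0.0769, 0.2253]
tool_rot: [0.647, 0.762, 0.0, 0.001]
ft_force: [0.2, -0.3, -3.9]
grip_width: 0.0237
grip_force: 45.0
time: 22.98
position: [0.476, -0.1412, 0.2242]
tool_rot: [0.648, 0.761, -0.0, -0.0]
ft_force: [-0.1, 1.1, -3.0]
grip_width: 0.0237
grip_force: 45.0
time: 23.4
position: [0.4776, -0.1502, 0.2244]
tool_rot: [0.648, 0.762, 0.0, -0.0]
ft_force: [-0.1, 0.1, -3.5]
grip_width: 0.0237
grip_force: 45.0
time: 23.82
position: [0.4777, -0.1506, 0.2245]
tool_rot: [0.648, 0.762, -0.0, -0.0]
ft_force: [0.3, -0.7, -3.3]
grip_width: 0.0238
grip_force: 45.0
[ 0.4777 -0.1506  0.2245] [[-0.161  0.987 -0.   ]
 [ 0.987  0.161 -0.   ]
 [ 0.    -0.    -1.   ]]
[([337, 42, 19, 5, 35], [344.4, 44.7]), ([296, 98, 8, 16, 51], [299.3, 107.9]), ([173, 192, 32, 42, 977], [188.1, 211.7])]
0 [294.7336 158.9666]
0.1 [297.4316 124.6001]
0.13 [298.3   113.539]
0.142 [298.6555 109.0097]
0.177 [299.7207  95.4419]
130 [(268, 329)]
134 [(269, 295), (304, 309)]
138 [(270, 308)]
142 [(271, 305), (308, 329)]
146 [(272, 275), (278, 294), (298, 300), (304, 308)]
150 [(286, 306)]
154 [(287, 304)]
158 [(276, 305)]
162 [(287, 329)]
166 [(281, 284), (288, 293), (303, 313), (322, 329)]
170 [(281, 284), (288, 293), (305, 309), (315, 329)]
174 [(285, 292), (300, 314), (319, 329)]
178 [(286, 305), (308, 328)]
182 [(286, 327)]
186 [(282, 315)]
190 [(282, 316)]
194 [(291, 329)]
198 [(291, 329)]
202 [(281, 329)]
206 [(303, 314), (317, 329)]
210 [(280, 282), (302, 314), (319, 328)]
214 [(298, 315)]
```

```bash
python3 -m crank '[0,0,5,0,0,0,255,0,0,12,0,0,0,255,0,0,20,0,0,0,255,0,0,27,0,0,0,255,0,0,32,0,0,0,255]'
python3 -m crank '[0,0,2,0,0,0,255,0,0,4,0,0,0,255,0,0,6,0,0,0,255,0,0,8,0,0,0,255,0,0,10,0,0,0,255]'
python3 -m crank '[0,0,2,0,0,0,255,0,0,4,0,0,0,255,0,0,6,0,0,0,255,0,0,8,0,0,0,255,0,0,10,0,0,0,255]'
```

```text
time: 24.33
position: [0.4771, -0.1504, 0.191]
tool_rot: [0.648, 0.762, -0.0, -0.001]
ft_force: [0.6, 0.9, -3.0]
grip_width: 0.0238
grip_force: 45.0
time: 24.75
position: [0.478, -0.1508, 0.1825]
tool_rot: [0.648, 0.762, 0.0, 0.0]
ft_force: [-0.1, -0.3, -3.9]
grip_width: 0.0239
grip_force: 45.0
time: 25.17
position: [0.4779, -0.1508, 0.1724]
tool_rot: [0.648, 0.762, 0.0, 0.0]
ft_force: [0.5, -0.1, -3.1]
grip_width: 0.0238
grip_force: 45.0
```

Base about 52 mm up, inside the ring with no contact. Continuing to the seat, expected at TCP z 0.1634.

```bash
python3 -m crank '[0,0,1.5,0,0,0,255,0,0,3,0,0,0,255,0,0,4.5,0,0,0,255,0,0,6,0,0,0,255,0,0,7.5,0,0,0,255]'
python3 -m crank '[0,0,1,0,0,0,255,0,0,2,0,0,0,255,0,0,3,0,0,0,255,0,0,3,0,0,0,255,0,0,3,0,0,0,255]'
python3 -m crank '[0,0,1,0,0,0,255,0,0,2,0,0,0,255,0,0,3,0,0,0,255,0,0,4,0,0,0,255,0,0,4,0,0,0,255]'
```

```text
time: 25.58
position: [0.4779, -0.1508, 0.1649]
tool_rot: [0.648, 0.762, 0.0, 0.0]
ft_force: [0.4, -0.7, -2.5]
grip_width: 0.024
grip_force: 45.0
time: 26.0
position: [0.4781, -0.1511, 0.1625]
tool_rot: [0.648, 0.762, 0.0, 0.001]
ft_force: [-0.5, -0.5, 1.7]
grip_width: 0.0241
grip_force: 45.0
time: 26.42
position: [0.478, -0.1509, 0.1579]
tool_rot: [0.648, 0.762, 0.0, 0.0]
ft_force: [0.0, -1.4, 3.5]
grip_width: 0.0236
grip_force: 45.0
```

```bash
python3 -m crank '[0,0,2,0,0,0,255,0,0,4,0,0,0,255,0,0,6,0,0,0,255,0,0,8,0,0,0,255,0,0,9,0,0,0,255]'
python3 -m crank '[0,0,1,0,0,0,255,0,0,2,0,0,0,255,0,0,3,0,0,0,255,0,0,4,0,0,0,255,0,0,5,0,0,0,255]'
python3 -m crank '[0,0,0.5,0,0,0,255,0,0,1,0,0,0,255,0,0,1.5,0,0,0,255,0,0,1.5,0,0,0,255,0,0,1.5,0,0,0,255]'
```

```text
time: 26.83
position: [0.4781, -0.151, 0.1491]
tool_rot: [0.648, 0.762, 0.0, 0.001]
ft_force: [-0.1, -1.8, 6.8]
grip_width: 0.0237
grip_force: 45.0
time: 27.25
position: [0.4783, -0.1512, 0.1445]
tool_rot: [0.648, 0.762, -0.0, 0.001]
ft_force: [-0.7, -1.0, 8.5]
grip_width: 0.0239
grip_force: 45.0
time: 27.67
position: [0.4784, -0.1515, 0.1434]
tool_rot: [0.648, 0.762, -0.0, 0.001]
ft_force: [-0.9, -1.6, 10.4]
grip_width: 0.0238
grip_force: 45.0
```

```bash
python3 -m crank '[0,0,0.5,0,0,0,255,0,0,0.8,0,0,0,255,0,0,0.8,0,0,0,255,0,0,0.8,0,0,0,255,0,0,0.8,0,0,0,255]'
python3 -m crank '[0,0,0,0,0,0,255,0,0,0,0,0,0,255,0,0,0,0,0,0,255,0,0,0,0,0,0,255,0,0,0,0,0,0,255]'
python3 - <<'E'
from rig import robot
from h import *
import cv2
c=robot.camera("side")["pixels"];h=cv2.cvtColor(c,cv2.COLOR_RGB2HSV);m=((h[...,0]<10)&(h[...,1]>150)&(h[...,2]>120)).astype(np.uint8)
k=cv2.connectedComponentsWithStats(m);print([(x.tolist(),y.round(1).tolist()) for x,y in zip(k[2][1:],k[3][1:]) if x[4]>20])
print([proj("side",(.478,-.151,.023+z)).round(1) for z in(.142,.177)])
# hood still in place vs p7-time view
r=cv2.imread("pics/side9.png").astype(int);print("hood diff",np.abs(r-c[:,:,::-1].astype(int))[130:172,208:260].mean())
E
```

```text
time: 28.08
position: [0.4788, -0.1519, 0.1433]
tool_rot: [0.648, 0.762, -0.0, 0.002]
ft_force: [-1.8, -1.8, 14.1]
grip_width: 0.0236
grip_force: 45.1
time: 28.5
position: [0.4787, -0.1519, 0.1433]
tool_rot: [0.648, 0.762, -0.0, 0.002]
ft_force: [-1.5, -2.1, 14.6]
grip_width: 0.0237
grip_force: 45.1
[([337, 41, 16, 6, 30], [343.8, 44.3]), ([390, 46, 13, 5, 24], [397.3, 48.5]), ([293, 130, 8, 14, 46], [296.7, 138.4]), ([173, 192, 31, 42, 965], [187.7, 212.5])]
[array([296.3, 138.5]), array([297.3, 126.1])]
hood diff 5.385989010989011
```

```bash
python3 -c "
from rig import robot
print(robot.hand_in())"
```

```text
the job is handed in; nothing more can be done
None
```

I handed the job in at about 28.5 s, with the hood hanging level on the bar and let go, and the bottle upright in the ring and held down on its stop (about 14.6 N at the wrist). I never moved the cutter block or the wax tin. The first grasp closed on air because the fingertips sit about 35–40 mm higher than the reported TCP implies, so I corrected by camera and force. My 10 picture views ran out before the bottle stage, so the bottle and the final hood position were checked only by code and force readings; the hand-in returned no verdict.

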